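# Swap slide-on battery packs between charger, work lamp and bench

### The job

Squeeze the release buttons of the charged battery pack, slide it off the charger, and slide it onto the work lamp's rails until it is fully home and both catches have clicked out. Then slide the flat pack from the bench onto the charger in the same way. Leave everything else on the bench where it is, and don't tip the packs over.

Things in the scene. Friction and masses are not known exactly. Their poses are not given: they have to be found in the camera images.
- charger: Grey and lime battery charger screwed to the bench, 192 x 92 mm, to the left or the right. Origin on the bench under the centre of a home pack; +x is the direction in which a pack slides on, and points the same way as the pack's +x. Level deck 36 mm above the bench from x = -100 mm to the end stop at x = +51 mm; behind it a tower 88 mm tall to x = 92 mm.
- charger_home (a point): Centre of a fully home pack on the charger (64 mm above the bench). Two undercut rails hold its foot: x = +2 to +50 mm from here, 84 mm wide overall, 13.5 mm high above the deck, play 1.5 mm to each side and 1.5 mm above; flared mouth from x = -12 to +2 mm, 5 mm wider each side, up to 20 mm high. No finger room beside the foot there.
- charger_entry (a point): Centre of a pack standing on the charger's deck just before the rails' mouth, 68 mm to -x of home: set it down here, then slide it along +x; draw a pack back to here before lifting it.
- lamp: Orange cordless work lamp screwed to the bench, empty at the start, deck, rails and axes exactly as on the charger. Origin on the bench under the centre of a home pack. Behind the end stop a block 66 mm tall and, from x = 80 to 138 mm, the black lamp head in its yoke, 155 mm tall, 134 mm wide.
- lamp_home (a point): Centre of a fully home pack on the lamp (64 mm above the bench); rails as described for the charger.
- lamp_entry (a point): Centre of a pack standing on the lamp's deck just before the rails' mouth, 68 mm to -x of home.
- charged_pack_mid (a point): Charged slide-on battery pack, 100 mm long (x), 56 mm tall, about 0.4 kg: foot 60 mm wide and 8 mm thick, full length; body above 48 mm wide, clear to be held at mid-length 40 mm up without pressing the buttons. This point: its centre, 28 mm up. +x is the end with brass contacts, which goes into the rails first; z up. Four green lights on top. Starts home on the charger.
- charged_pack_buttons (a point): Midway between the charged pack's two red release buttons (28 x 22 mm, on its sides): 30 mm to -x of its centre, 35 mm above its underside. 61 mm over both when free, 49 mm pressed right in. Squeezing them together draws in the steel hooks, so gripping here both frees and holds the pack. x along the pack.
- flat_pack_mid (a point): Flat slide-on battery pack, 100 mm long (x), 56 mm tall, about 0.4 kg: foot 60 mm wide and 8 mm thick, full length; body above 48 mm wide, clear to be held at mid-length 40 mm up without pressing the buttons. This point: its centre, 28 mm up. +x is the end with brass contacts, which goes into the rails first; z up. One red light on top. Starts loose on the bench, any yaw.
- flat_pack_buttons (a point): Midway between the flat pack's two red release buttons, placed and sized as on the charged pack.
- charged_pack_catch_left (a joint): Left release button and steel hook of the charged pack, one sprung piece: 0 = out, 0.006 m = pressed right in; 2 N to start, 3.5 N fully in; past 4.2 mm the hook clears the rail. If the pack is slid home unpressed, the ramped hooks ride in by themselves (10 to 18 N of push, up to the end stop) and snap out when home.
- charged_pack_catch_right (a joint): Right release button and steel hook of the charged pack, one sprung piece: 0 = out, 0.006 m = pressed right in; 2 N to start, 3.5 N fully in; past 4.2 mm the hook clears the rail. If the pack is slid home unpressed, the ramped hooks ride in by themselves (10 to 18 N of push, up to the end stop) and snap out when home.
- flat_pack_catch_left (a joint): Left release button and steel hook of the flat pack, one sprung piece: 0 = out, 0.006 m = pressed right in; 2 N to start, 3.5 N fully in; past 4.2 mm the hook clears the rail. If the pack is slid home unpressed, the ramped hooks ride in by themselves (10 to 18 N of push, up to the end stop) and snap out when home.
- flat_pack_catch_right (a joint): Right release button and steel hook of the flat pack, one sprung piece: 0 = out, 0.006 m = pressed right in; 2 N to start, 3.5 N fully in; past 4.2 mm the hook clears the rail. If the pack is slid home unpressed, the ramped hooks ride in by themselves (10 to 18 N of push, up to the end stop) and snap out when home.
- calipers: Bystander, to be left alone: digital calipers lying flat, 220 mm long, 14 mm thick, origin at mid-length.
- bottle: Bystander, to be left alone: white cleaning-spirit bottle with blue cap, 64 mm across, 165 mm tall.
- glue_stick: Bystander, to be left alone: yellow glue stick standing up close to the contacts end of the flat pack, 30 mm across, 88 mm tall.
- gear: Bystander, to be left alone: blue printed gear lying flat close beside the charger, 82 mm across, 28 mm tall at the hub.
- screwdriver: Bystander, to be left alone: screwdriver with red handle, 200 mm long, 26 mm thick.
- scraper: Bystander, to be left alone: print scraper with black handle, 240 mm long, blade 65 mm wide.
- tape: Bystander, to be left alone: roll of blue tape lying flat, 110 mm across, 48 mm tall.
- mug: Bystander, to be left alone: white mug, 82 mm across plus handle, 95 mm tall.

How it is judged:
By the outcome, as a careful person would: the job done as asked, in the order asked, and still so for the second after the job is handed in, with the robot touching nothing.
It also fails if it takes over 67 s, if anything falls off the work surface, if the arm or the gripper's body presses on something with over 40 N, if the wrist force passes 120 N, or if a joint passes its speed limit or range.

### The arm

A 6-joint arm with a two-finger parallel gripper is mounted at the origin on the work surface. World frame = base frame: x ahead of the robot, y to its left, z up, the work surface at z = 0. Lengths are in mm, angles in degrees, forces in N, time in s.
With the tool pointing down it reaches from about 375 to 925 mm from the base axis. Payload 5.7 kg.
Tool frame: the origin (TCP) lies between the finger pads; the fingertips stand 22 mm ahead of it and the grasp point (between the pads) lies 3 mm ahead of it; z points along the fingers, y is the line along which they close (so a half turn about z gives the same grasp; the last joint's range is limited). The gripper opens to 88 mm and grips with 3 to 60 N. Pads are 20 mm wide; open, the fingers measure 115 mm over their backs; the gripper's body (75 mm by 178 mm) begins 61 mm behind the grasp point.
Start: joints at [57.519, 20.558, 86.54, -0, 72.909, -6.595], TCP at [261.94, 539.77, 244.623] pointing down, gripper open.
Joint ranges: [-170.27, 170.27], [-57.76, 135], [12.27, 136.19], [-55.21, 235.2], [11.17, 155.16], [-170.74, 170.74]. Speed limits (degrees/s): [136.94, 136.94, 180, 180, 180, 180].

### API

Orientations are given as [roll, pitch, yaw] about the fixed x, y, z axes, in that order (R = Rz(yaw) Ry(pitch) Rx(roll)).
In Python, from bench import ctrl gives the robot as it stands.
- The arm moves only by the tool send_rows, never from a script. Its argument "motion" is a list of rows, each a list of 4 numbers: the shift along the tool's x, y, z normalised to -1 to 1, where 1 is 0.025 m, then the turn about the tool's z normalised to -1 to 1, where 1 is 0.12 rad. In form: [[x, y, z, roll], ...]. A call has 1 to 20 rows; each row shifts and turns the commanded pose from where the row before left it, along the tool's axes as they then stand; what a row does not reach is not made up. A row lasts 1/10 s, in which the tool goes at most 50 mm and 8.59 degrees, less where a joint would pass 70% of its speed; a pose out of reach is approached as far as the arm can. A call with a number of a shift or a turn outside -1 to 1 is refused whole. A call with a gripper value outside its range is refused whole. "jaw" is the closure, from -1 (fully open) to 1 (shut), set as the call begins (left out, the last holds). The fingers move at their own pace and stop on an object; the grip force is fixed at half the most. Time passes only in rows, so rows that do not move let the fingers close. It gives the time, the measured TCP pose, the force, the opening and the grip force at its end, in the units of the state.
- ctrl.get_state(): the state, without advancing time (a new reading comes with each control period).
- ctrl.grab_frame(name): name is "scene" or "top" or "wrist"; returns a dict with "color" (420x560x3 uint8, red, green, blue), "depth" (420x560 float32, mm along the optical axis (not along the pixel's ray), 0 where there is no reading), "mtx" (3x3 intrinsics, pixels), "k1" (the pictures are not rectified: a ray, as slopes to the right and down, at radius r is drawn at 1 + k1 r^2 times it, then the intrinsics apply), "rvec" (rotation vector, rad) and "tvec" (3), from world to camera coordinates, as OpenCV has them; the wrist camera has in their place "hand_eye" (4x4, takes a point from camera to tool coordinates, whose origin is the TCP and whose axes are the flange's). Camera axes: x right, y down, z forward; pixel columns grow to the right and rows downward; lengths in mm; the calibration is good to about 2 mm. A picture is of the moment at which its call begins: read the wrist's pose just before it.
- ctrl.close_job(): hands the job in; it is judged then, once.
The state is a dict: "time_s": time; "qpos": joint angles; "qvel": joint speeds; "tau": joint torques, N m; "tool_pos": TCP position; "tcp_rot": TCP orientation; "contact_force": force on the tool from outside, world axes, zero at the start; "ft_torque": the same for the moment, N m; "width": finger opening in mm; "grip_force": force on a finger pad.
Only numpy, scipy, OpenCV 4.12 (cv2) and the standard library are available. Lean on these libraries where they do the work, as an engineer would, in place of code of your own. Each camera call takes 0.05 s, during which the arm holds its last target. There are 200 camera calls.

## Working session

There is one attempt and no reset: what is moved stays moved. The work goes in short steps, Python scripts to look and compute and a tool call to move; the robot and the scene stay as the last step left them, time stands still between calls to the robot, and variables do not carry over. Pictures are saved under pics/ and viewed, at most 12 in all, crops included, and the job is handed in when it is done.

Besides the shell and the picture viewer there is one more tool, called after "Call:" as name(argument=value, ...) on one line, values as JSON. send_rows: Moves the arm, as the interface text tells. Its arguments: {"type":"object","properties":{"motion":{"type":"array","items":{"type":"array","items":{"type":"number","minimum":-1,"maximum":1}}},"jaw":{"type":"number"}},"required":["motion"]}

```bash
mkdir -p pics; cat > h.py <<'E'
import numpy as np, cv2, pickle
from scipy.spatial.transform import Rotation as R
from bench import ctrl
def grab(n):
    s=ctrl.get_state(); f=ctrl.grab_frame(n); f['s']=s
    if 'hand_eye' in f and f['hand_eye'] is not None:
        T=np.eye(4); T[:3,:3]=R.from_euler('xyz',s['tcp_rot'],degrees=True).as_matrix(); T[:3,3]=s['tool_pos']
        f['T']=T@np.array(f['hand_eye'])
    else:
        Rm=cv2.Rodrigues(np.array(f['rvec'],float))[0]; T=np.eye(4); T[:3,:3]=Rm.T; T[:3,3]=-Rm.T@np.array(f['tvec'],float).ravel(); f['T']=T
    return f
def save(f,p,scale=1.4): cv2.imwrite(p,cv2.resize(f['color'][:,:,::-1],None,fx=scale,fy=scale))
def rays(f,uv):
    d=np.array([f['k1'],0,0,0,0],float)
    n=cv2.undistortPoints(np.array(uv,float).reshape(-1,1,2),np.array(f['mtx'],float),d).reshape(-1,2)
    return np.c_[n,np.ones(len(n))]@f['T'][:3,:3].T
def plane(f,uv,z):
    r=rays(f,uv); o=f['T'][:3,3]; return o+r*((z-o[2])/r[:,2])[:,None]
def cloud(f):
    h,w=f['depth'].shape; v,u=np.mgrid[:h,:w]
    r=rays(f,np.c_[u.ravel(),v.ravel()])
    return (f['T'][:3,3]+r*f['depth'].ravel()[:,None]).reshape(h,w,3)
E
python3 - <<'E'
from h import *
print(ctrl.get_state())
for n in('top','scene'):
    f=grab(n); save(f,f'pics/{n}0.png'); pickle.dump(f,open(n+'0.pkl','wb')); print(n,f['T'].round(2),f['k1'])
E
```

```text
{'time_s': 0.0, 'qpos': array([ 5.75197398e+01,  2.05965189e+01,  8.65973860e+01, -9.17844144e-05,
        7.29088635e+01, -6.59460083e+00]), 'qvel': array([-0.06598681,  0.02902059,  0.12490195,  0.00353537, -0.00683111,
        0.14860754]), 'tau': array([ 8.19237175e-04, -5.15375447e+01, -2.70723277e+01,  6.74412190e-02,
        3.55208956e-02, -1.75501514e-04]), 'tool_pos': array([261.60592171, 539.25363539, 243.83491476]), 'tcp_rot': array([-1.79897901e+02, -1.17151787e-02,  1.54114357e+02]), 'contact_force': array([0.75337118, 0.26040784, 0.10856847]), 'ft_torque': array([-0.05587064, -0.01658891, -0.00783093]), 'grip_force': 0.0, 'width': 88.019335664408}
top [[-1.00000e-02 -9.80000e-01  2.20000e-01  2.26800e+02]
 [-1.00000e+00  1.00000e-02 -0.00000e+00  9.99000e+00]
 [ 0.00000e+00 -2.20000e-01 -9.80000e-01  1.48018e+03]
 [ 0.00000e+00  0.00000e+00  0.00000e+00  1.00000e+00]] 0.03770947812548193
scene [[ 8.1000e-01  5.0000e-01 -3.0000e-01  8.3107e+02]
 [ 5.8000e-01 -6.9000e-01  4.3000e-01 -4.6185e+02]
 [ 1.0000e-02 -5.2000e-01 -8.5000e-01  9.5571e+02]
 [ 0.0000e+00  0.0000e+00  0.0000e+00  1.0000e+00]] 0.03607965274757676
```

View pics/top0.png

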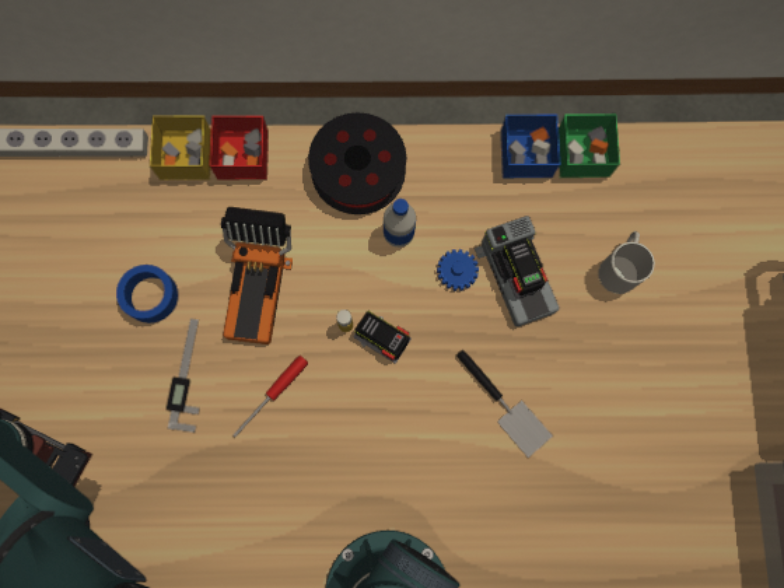

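View pics/scene0.png

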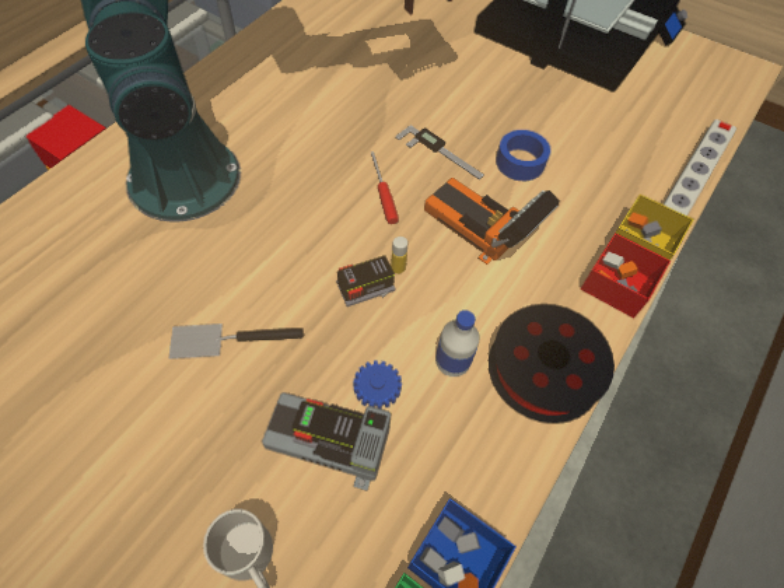

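The top view shows the charger with the charged pack at (520,270), its mouth toward the robot; the lamp at (253,295), also mouth toward the robot; and the flat pack at (383,336), with its contacts end toward the glue stick at (344,320). The gear is at the charger's left, at (457,270), and the bottle at (400,222).

```bash
python3 - <<'E'
from h import *
f=pickle.load(open('top0.pkl','rb')); P=cloud(f); c=f['color'].astype(int)
print('bench z',np.median(P[300:320,250:300,2]))
def box(name,u0,u1,v0,v1,z0,z1,col=None):
    m=np.zeros(P.shape[:2],bool); m[v0:v1,u0:u1]=1
    m&=(P[...,2]>z0)&(P[...,2]<z1)
    if col is not None: m&=col
    n,l,st,_=cv2.connectedComponentsWithStats(m.astype(np.uint8))
    if n<2: print(name,'none');return
    m=l==1+st[1:,4].argmax()
    q=P[m]; r=cv2.minAreaRect(q[:,:2].astype(np.float32)); print(name,m.sum(),np.median(q[:,2]).round(1),cv2.boxPoints(r).round(0).tolist(),np.round(r[0],1),np.round(r[1],1),round(r[2],1))
red=(c[...,0]>110)&(c[...,1]<80)&(c[...,2]<80)
box('flat top',250,296,218,260,48,64)
box('charger deck',335,405,150,240,28,44)
box('charger+pack top',335,405,150,240,80,100)
box('lamp deck',155,210,170,250,28,44)
box('charger all',335,405,150,240,20,100)
box('lamp all',155,210,140,250,20,200)
for nm,(u0,u1,v0,v1,z) in dict(flat=(250,300,215,265,40),ch=(340,400,165,220,75)).items():
    m=np.zeros_like(red);m[v0:v1,u0:u1]=1; v,u=np.nonzero(m&red)
    q=plane(f,np.c_[u,v],z); print(nm,len(u),q.mean(0).round(1), q.min(0).round(),q.max(0).round())
E
```

```text
bench z 1.352104405081377
flat top 644 55.6 [[433.0, -17.0], [484.0, -48.0], [536.0, 36.0], [484.0, 68.0]] [484.2   9.8] [98.9 60. ] 58.7
charger deck 798 36.6 [[503.0, -256.0], [534.0, -343.0], [711.0, -280.0], [680.0, -193.0]] [ 606.7 -267.9] [187.6  92.4] 19.5
charger+pack top 1173 90.0 [[550.0, -237.0], [579.0, -325.0], [714.0, -280.0], [685.0, -192.0]] [ 632.  -258.4] [142.1  92.7] 18.6
lamp deck 1493 37.2 [[471.0, 231.0], [650.0, 207.0], [663.0, 299.0], [483.0, 324.0]] [566.6 265.4] [ 93.2 181.3] 82.3
charger all 2457 73.2 [[502.0, -255.0], [535.0, -345.0], [716.0, -279.0], [683.0, -189.0]] [ 609.1 -267. ] [192.7  95. ] 20.0
lamp all 3490 52.4 [[468.0, 212.0], [701.0, 180.0], [719.0, 313.0], [486.0, 345.0]] [593.4 262.6] [133.7 235.1] 82.1
flat 44 [471.2 -16.9  40. ] [440. -41.  40.] [501.   9.  40.]
ch 36 [ 586.6 -277.    75. ] [ 567. -310.   75.] [ 609. -247.   75.]
```

```bash
cat >> h.py <<'E'
def rel(tx,ty,tz=None,yaw=None):
    """delta in tool axes (units of 25mm) to a TCP target; turn in 0.12rad units; yaw rotation given separately"""
    s=ctrl.get_state(); Rm=R.from_euler('xyz',s['tcp_rot'],degrees=True)
    p=s['tool_pos']; d=np.array([tx,ty,p[2] if tz is None else tz])-p
    if yaw is not None:
        t=(yaw-s['tcp_rot'][2]+180)%360-180; print('turn rows',round(-t/np.degrees(.12),2),'(deg',round(t,1),')')
        Rm=R.from_euler('xyz',[180,0,yaw],degrees=True)
    print('units',(Rm.inv().apply(d)/25).round(2),'tcp',p.round(1),s['tcp_rot'].round(1),'w',round(s['width'],1))
E
python3 - <<'E'
from h import *
f=grab('wrist'); print(np.array(f['hand_eye']).round(2),f['mtx'])
rel(585,-276,200,-160); rel(585,-276,200,20)
E
```

```text
[[   0.     -0.96   -0.27   74.31]
 [   1.      0.      0.     -0.52]
 [   0.     -0.27    0.96 -139.11]
 [   0.      0.      0.      1.  ]] [[347.39355658   0.         280.63694616]
 [  0.         347.39355658 211.39333569]
 [  0.           0.           1.        ]]
turn rows -6.67 (deg 45.9 )
units [ -1.   -35.07   1.76] tcp [261.7 539.4 244. ] [-179.9   -0.   154.1] w 87.9
turn rows 19.51 (deg -134.1 )
units [ 1.   35.07  1.76] tcp [261.7 539.4 244. ] [-179.9   -0.   154.1] w 87.9
```

Call:
send_rows(motion=[[0,0,0,-0.95],[0,0,0,-0.95],[0,0,0,-0.95],[0,0,0,-0.95],[0,0,0,-0.95],[0,0,0,-0.95],[0,0,0,-0.97],[0,-1,0,0],[0,-1,0,0],[0,-1,0,0],[0,-1,0,0],[0,-1,0,0],[0,-1,0,0],[0,-1,0,0],[0,-1,0,0],[0,-1,0,0],[0,-1,0,0],[0,-1,0,0],[0,-1,0,0],[0,-1,0,0]], jaw=-1)

```text
time_s: 2.15
tool_pos: [373.0, 233.3, 244.5]
tcp_rot: [-180.0, -0.0, -160.0]
contact_force: [1.1, -0.2, -1.2]
width: 88.2
grip_force: 0.0
```

Call:
send_rows(motion=[[0,-1,0,0],[0,-1,0,0],[0,-1,0,0],[0,-1,0,0],[0,-1,0,0],[0,-1,0,0],[0,-1,0,0],[0,-1,0,0],[0,-1,0,0],[0,-1,0,0],[0,-1,0,0],[0,-1,0,0],[0,-1,0,0],[0,-1,0,0],[0,-1,0,0],[-0.5,-1,0,0],[-0.5,-1,0,0],[0,-1,0,0],[0,-1,0,0]])

```text
time_s: 4.05
tool_pos: [559.1, -204.4, 244.2]
tcp_rot: [180.0, -0.0, -160.0]
contact_force: [0.4, 0.9, -0.9]
width: 87.7
grip_force: 0.0
```

```bash
python3 - <<'E'
from h import *
rel(585,-276,200,-160)
f=grab('wrist'); save(f,'pics/w1.png'); pickle.dump(f,open('w1.pkl','wb'))
E
```

```text
turn rows -0.0 (deg 0.0 )
units [ 0.01 -3.05  1.77] tcp [ 559.1 -204.4  244.2] [ 180.   -0. -160.] w 87.7
```

View pics/w1.png

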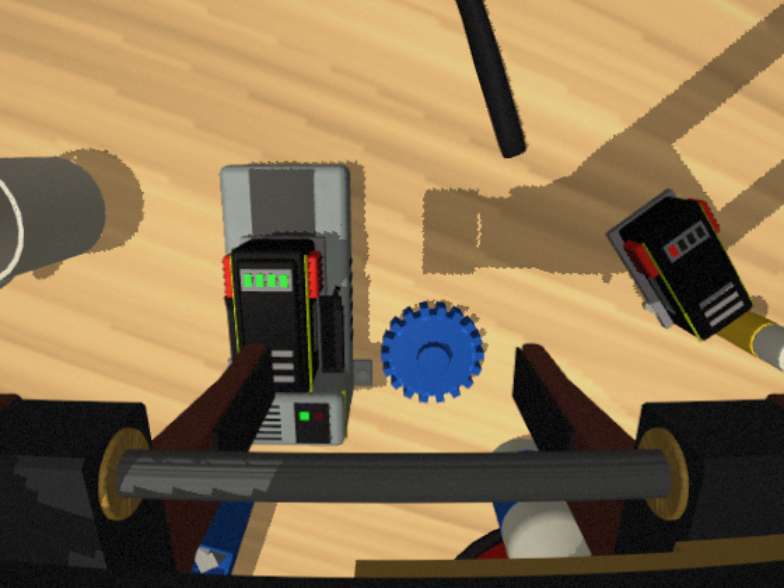

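The wrist view shows the charger upright in the picture, with the red buttons at (228,275) and (314,273). The gear is at (434,352), and the flat pack at (680,260) has its contacts toward the glue stick.

```bash
cat >> h.py <<'E'
def redpts(f,u0,u1,v0,v1):
    c=f['color'].astype(int); m=(c[...,0]>130)&(c[...,1]<75)&(c[...,2]<70); k=np.zeros_like(m); k[v0:v1,u0:u1]=1; m=(m&k).astype(np.uint8)
    P=cloud(f); n,l,st,ce=cv2.connectedComponentsWithStats(m); out=[]
    for i in np.argsort(-st[1:,4])[:2]+1:
        q=P[l==i]; q=q[q[:,2]>5]; out.append(q); print('red',st[i],'mean',q.mean(0).round(1),'min',q.min(0).round(),'max',q.max(0).round())
    return out
def rect(f,u0,u1,v0,v1,z0,z1):
    P=cloud(f); m=np.zeros(P.shape[:2],bool); m[v0:v1,u0:u1]=1; m&=(P[...,2]>z0)&(P[...,2]<z1)
    n,l,st,_=cv2.connectedComponentsWithStats(m.astype(np.uint8)); q=P[l==1+st[1:,4].argmax()]
    r=cv2.minAreaRect(q[:,:2].astype(np.float32)); print('rect',len(q),'z',np.median(q[:,2]).round(1),'c',np.round(r[0],1),np.round(r[1],1),round(r[2],1),cv2.boxPoints(r).round(1).tolist()); return q
E
python3 - <<'E'
from h import *
f=pickle.load(open('w1.pkl','rb'))
print('ch');redpts(f,150,240,170,220); rect(f,150,256,105,175,31,41); rect(f,155,245,165,285,84,100); rect(f,155,256,105,320,31,100)
print('flat');redpts(f,430,520,135,205); rect(f,430,540,130,250,48,64)
P=cloud(f); print('bench',np.median(P[60:100,50:150,2]))
# yaw from charger deck left/right sides at rows
E
```

```text
ch
red [220 183   7  30 167] mean [ 574.4 -253.7   84.4] min [ 489. -260.   78.] max [ 589. -231.  383.]
red [159 183   7  30 122] mean [ 593.8 -306.2   80.9] min [ 581. -312.   79.] max [ 606. -300.   82.]
rect 4606 z 35.0 c [ 546.1 -293.6] [56.2 90.6] 19.5 [[504.5, -260.29998779296875], [534.7000122070312, -345.70001220703125], [587.7000122070312, -327.0], [557.5, -241.60000610351562]]
rect 4535 z 90.6 c [ 613. -270.] [99.1 49. ] 19.7 [[558.0999755859375, -263.6000061035156], [574.5999755859375, -309.79998779296875], [668.0, -276.29998779296875], [651.5, -230.1999969482422]]
rect 15290 z 69.7 c [ 608.7 -271. ] [190.  91.] 19.9 [[503.8999938964844, -260.5], [534.9000244140625, -346.1000061035156], [713.5999755859375, -281.3999938964844], [682.5999755859375, -195.89999389648438]]
flat
red [478 176   7   8  31] mean [478.1 -25.7  56.4] min [475. -29.  55.] max [481. -22.  58.]
red [461 185   2   3   3] mean [491.2 -34.5  44.8] min [490. -35.  44.] max [492. -34.  45.]
rect 4123 z 54.6 c [485.2   5.8] [100.2  49.6] 57.7 [[437.5, -23.299999237060547], [479.5, -49.79999923706055], [533.0, 34.900001525878906], [491.0, 61.400001525878906]]
bench -0.9150725312047143
```

```bash
python3 - <<'E'
from h import *
rel(584.8,-279.7,140,-160.2)
E
```

```text
turn rows 0.02 (deg -0.1 )
units [ 0.06 -3.02  4.17] tcp [ 560.7 -208.2  244.3] [-179.8    0.  -160.1] w 88.1
```

Call:
send_rows(motion=[[0,-0.8,0.4,0],[0,-0.8,0.6,0],[0.03,-0.8,0.8,0],[0.03,-0.62,0.8,0],[0,0,0.8,0],[0,0,0.77,0],[0,0,0,0],[0,0,0,0]])

```text
time_s: 4.9
tool_pos: [582.6, -274.8, 139.8]
tcp_rot: [179.9, -0.1, -160.0]
contact_force: [-0.0, -0.0, 0.4]
width: 88.1
grip_force: 0.0
```

```bash
python3 - <<'E'
from h import *
f=grab('wrist'); save(f,'pics/w2.png'); pickle.dump(f,open('w2.pkl','wb'))
print(f['s']['tool_pos'],f['s']['tcp_rot'])
P=cloud(f); q=P[(P[...,2]>80)&(P[...,2]<100)&(np.linalg.norm(P[...,:2]-[575,-283],axis=-1)<45)]
redpts(f,150,420,50,300)
E
```

```text
[ 582.64952088 -274.82622237  139.83025202] [ 1.79929856e+02 -6.18782342e-02 -1.60018378e+02]
red [314 221   9  40 308] mean [ 574.6 -254.6   81.6] min [ 513. -301.   79.] max [ 587. -248.  279.]
red [223 220   9  41 287] mean [ 592.5 -306.    83.1] min [ 513. -312.   79.] max [ 606. -300.  279.]
```

View pics/w2.png

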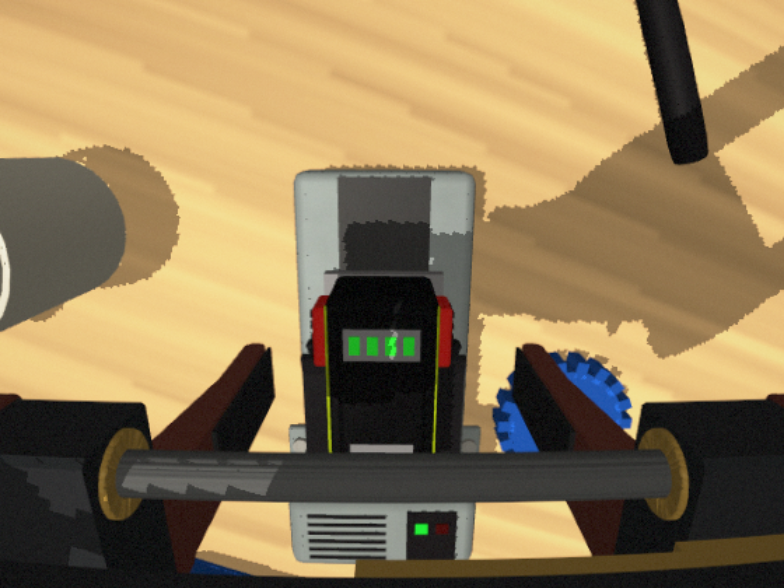

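The pack sits 4 mm to the tool's -y (buttons at (319,330) and (445,330), fingers centred on 393), which agrees with my target.

```bash
python3 - <<'E'
from h import *
rel(584.5,-280,78,-160.2)
E
```

```text
turn rows 0.03 (deg -0.2 )
units [ 0.02 -0.2   2.51] tcp [ 583.3 -275.1  140.8] [-180.    0. -160.] w 88.2
```

Call:
send_rows(motion=[[0,-0.1,0,0],[0.02,-0.1,0,0],[0,0,0.5,0],[0,0,0.7,0],[0,0,0.7,0],[0,0,0.6,0],[0,0,0,0]])

```text
time_s: 5.65
tool_pos: [582.7, -279.0, 75.3]
tcp_rot: [179.8, -0.2, -160.0]
contact_force: [-0.1, -0.7, 0.1]
width: 87.7
grip_force: 0.0
```

Call:
send_rows(motion=[[0,0,0,0],[0,0,0,0],[0,0,0,0],[0,0,0,0],[0,0,0,0],[0,0,0,0],[0,0,0,0],[0,0,0,0]], jaw=1)

```text
time_s: 6.45
tool_pos: [584.3, -279.7, 78.7]
tcp_rot: [180.0, 0.0, -160.0]
contact_force: [-1.7, 1.6, 6.1]
width: 48.3
grip_force: 30.0
```

Pressed right in (48 mm), so I draw it back 70 mm.

Call:
send_rows(motion=[[0.2,0,0,0],[0.2,0,0,0],[0.3,0,0,0],[0.3,0,0,0],[0.3,0,0,0],[0.3,0,0,0],[0.3,0,0,0],[0.3,0,0,0],[0.3,0,0,0],[0.3,0,0,0],[0,0,0,0],[0,0,0,0]])

```text
time_s: 7.65
tool_pos: [518.7, -305.0, 78.7]
tcp_rot: [-179.9, 0.0, -160.1]
contact_force: [0.1, -0.5, 6.0]
width: 48.0
grip_force: 30.0
```

Call:
send_rows(motion=[[0,0,-0.4,0],[0,0,-0.7,0],[0,0,-0.8,0],[0,0,-0.8,0],[0,0,-0.8,0],[0,0,-0.7,0],[0,0,0,1],[0,0,0,1],[0,0,0,1],[0,0,0,1],[0,0,0,0]])

```text
time_s: 8.75
tool_pos: [516.8, -303.2, 182.0]
tcp_rot: [179.9, -0.2, 172.4]
contact_force: [0.4, 0.5, -4.5]
width: 47.9
grip_force: 30.0
```

```bash
python3 - <<'E'
from h import *
import math
y=-7.8;d=np.array([math.cos(math.radians(y)),math.sin(math.radians(y))])
print('entry btn',np.array([575,265])-98*d)
t=np.array([575,265])-140*d
print(t);rel(t[0],t[1],180,172.2)
E
```

```text
entry btn [477.90671163 278.3001261 ]
[436.29530233 284.00018014]
turn rows 0.03 (deg -0.2 )
units [ 6.38 22.83  0.08] tcp [ 516.8 -303.2  182. ] [179.9  -0.2 172.4] w 47.9
```

Call:
send_rows(motion=[[0.1,0.4,0,0],[0.2,0.7,0,0],[0.27,0.95,0,0],[0.27,0.95,0,0],[0.27,0.95,0,0],[0.27,0.95,0,0],[0.27,0.95,0,0],[0.27,0.95,0,0],[0.27,0.95,0,0],[0.27,0.95,0,0],[0.27,0.95,0,0],[0.27,0.95,0,0],[0.27,0.95,0,0],[0.27,0.95,0,0],[0.27,0.95,0,0],[0.27,0.95,0,0],[0.27,0.95,0,0],[0.27,0.95,0,0],[0.27,0.95,0,0],[0.27,0.95,0,0]])

```text
time_s: 10.75
tool_pos: [448.1, 165.8, 182.9]
tcp_rot: [-180.0, -0.1, 172.6]
contact_force: [-0.1, -0.1, -4.9]
width: 48.0
grip_force: 30.0
```

Call:
send_rows(motion=[[0.27,0.95,0,0],[0.27,0.95,0,0],[0.27,0.95,0,0],[0.27,0.95,0,0],[0.2,0.7,0,0],[0.1,0.3,0,0],[0,0,0,0],[0,0,0,0],[0,0,0,0]])

```text
time_s: 11.65
tool_pos: [431.5, 286.8, 182.8]
tcp_rot: [-180.0, -0.0, 172.5]
contact_force: [-0.4, 0.5, -5.0]
width: 48.0
grip_force: 30.0
```

```bash
python3 - <<'E'
from h import *
f=grab('wrist'); save(f,'pics/w3.png'); pickle.dump(f,open('w3.pkl','wb'))
rel(436.3,284,180,172.2)
E
```

```text
turn rows 0.03 (deg -0.2 )
units [-0.2  -0.09  0.11] tcp [431.7 286.8 182.9] [-180.    -0.   172.4] w 48.1
```

View pics/w3.png

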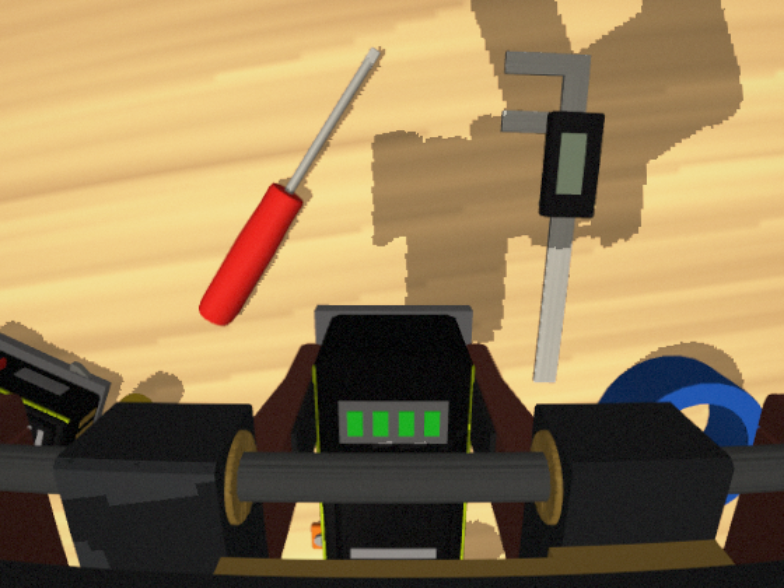

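The pack hangs straight and level in the jaws (foot edge at (316–471, 308)). The lamp is hidden behind the gripper, so I check its pose in the scene view, with the charger as reference.

```bash
python3 - <<'E'
from h import *
def inbox(P,c,r,z0,z1):
    m=(np.linalg.norm(P[...,:2]-c,axis=-1)<r)&(P[...,2]>z0)&(P[...,2]<z1)
    n,l,st,_=cv2.connectedComponentsWithStats(m.astype(np.uint8)); q=P[l==1+st[1:,4].argmax()]
    r=cv2.minAreaRect(q[:,:2].astype(np.float32)); print(len(q),np.median(q[:,2]).round(1),'c',np.round(r[0],1),np.round(r[1],1),round(r[2],1))
for n in('scene0','top0'):
    f=pickle.load(open(n+'.pkl','rb'));P=cloud(f);print(n)
    inbox(P,[609,-268],115,22,110); inbox(P,[485,7],62,48,64); inbox(P,[594,263],140,22,180); inbox(P,[566,265],115,28,44)
    c=f['color'].astype(int)
    o=(c[...,0]>150)&(c[...,1]>60)&(c[...,1]<140)&(c[...,2]<60)&(np.linalg.norm(P[...,:2]-[570,263],axis=-1)<110)&(P[...,2]<72)
    q=P[o]; r=cv2.minAreaRect(q[:,:2].astype(np.float32)); print('orange',len(q),np.round(r[0],1),np.round(r[1],1),round(r[2],1))
E
```

```text
scene0
3672 84.1 c [ 610.1 -270.8] [192.5  94.1] 19.4
605 55.9 c [487.3   6.7] [100.3  52.8] 58.2
2510 48.9 c [593.2 252.7] [124.  233.2] 83.1
1105 36.6 c [573.7 261.7] [ 93.7 191.2] 82.1
orange 595 [568.2 255. ] [105.3 182.7] 81.7
top0
2450 74.5 c [ 609.1 -267. ] [192.7  95. ] 20.0
644 55.6 c [484.2   9.8] [98.9 60. ] 58.7
3482 52.4 c [593.4 262.6] [133.7 235.1] 82.1
1493 37.2 c [566.6 265.4] [ 93.2 181.3] 82.3
orange 684 [568.6 256.9] [102.7 182.3] 81.3
```

```bash
python3 - <<'E'
from h import *
rel(471,275.3,82,172.2)
E
```

```text
turn rows 0.03 (deg -0.2 )
units [-1.62 -0.24  4.03] tcp [431.7 286.8 182.9] [-180.    -0.   172.4] w 48.1
```

Call:
send_rows(motion=[[-0.4,-0.06,0,0.03],[-0.4,-0.06,0,0],[-0.4,-0.06,0.2,0],[-0.4,-0.06,0.5,0],[0,0,0.7,0],[0,0,0.7,0],[0,0,0.7,0],[0,0,0.6,0],[0,0,0.4,0],[0,0,0.2,0],[0,0,0,0],[0,0,0,0],[0,0,0,0]])

```text
time_s: 13.0
tool_pos: [471.2, 276.6, 83.6]
tcp_rot: [180.0, 0.1, 172.3]
contact_force: [0.7, 0.9, -4.5]
width: 48.1
grip_force: 30.0
```

```bash
python3 - <<'E'
from h import *
f=grab('scene'); pickle.dump(f,open('s4.pkl','wb'))
u,v=480/1.4,220/1.4
c=f['color'][:,:,::-1]; cv2.imwrite('pics/s4.png',cv2.resize(c[90:240,240:440],None,fx=4,fy=4,interpolation=cv2.INTER_CUBIC))
rel(471,275.3,79.5,172.2)
E
```

```text
turn rows 0.01 (deg -0.1 )
units [-0.   -0.05  0.16] tcp [471.2 276.6  83.6] [1.800e+02 1.000e-01 1.723e+02] w 47.9
```

View pics/s4.png

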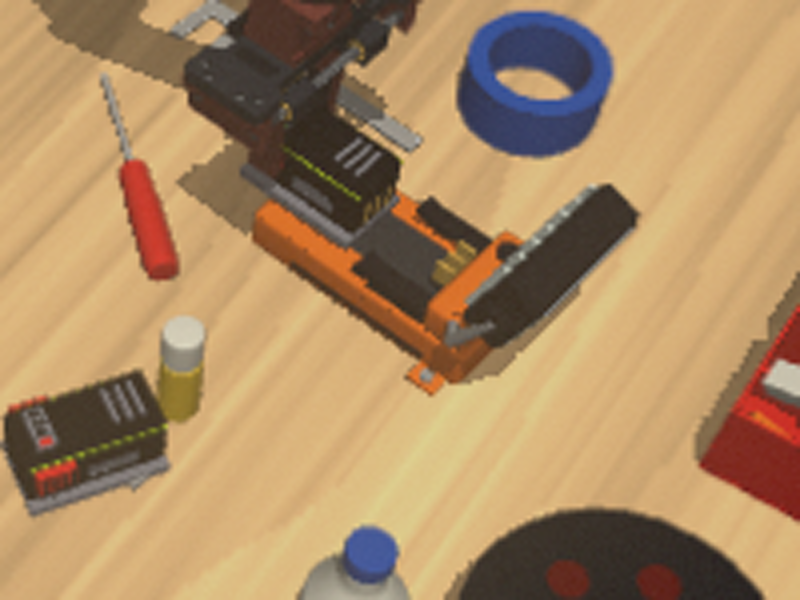

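The pack (front corner at (350,235)) is over the deck in line with the rails (360–480, 220–290). I lower it and slide.

Call:
send_rows(motion=[[0,-0.05,0.07,0],[0,0,0.08,0.01],[0,0,0,0],[-0.2,0,0,0],[-0.2,0,0,0],[-0.2,0,0,0],[-0.2,0,0,0],[-0.2,0,0,0],[0,0,0,0]])

```text
time_s: 13.95
tool_pos: [496.4, 271.9, 79.2]
tcp_rot: [180.0, 0.1, 172.2]
contact_force: [0.3, 2.0, -4.7]
width: 48.1
grip_force: 30.0
```

Call:
send_rows(motion=[[-0.2,0,0,0],[-0.2,0,0,0],[-0.2,0,0,0],[-0.2,0,0,0],[-0.2,0,0,0],[0,0,0,0]])

```text
time_s: 14.55
tool_pos: [520.5, 268.9, 79.1]
tcp_rot: [179.9, 0.0, 172.2]
contact_force: [1.4, 4.8, -5.7]
width: 47.4
grip_force: 30.0
```

Call:
send_rows(motion=[[-0.15,0,0.03,0],[-0.15,0,0,0],[-0.15,0,0,0],[-0.15,0,0,0],[-0.15,0,0,0],[-0.15,0,0,0],[-0.1,0,0,0],[0,0,0,0]])

```text
time_s: 15.35
tool_pos: [542.9, 265.9, 78.9]
tcp_rot: [180.0, -0.2, 172.2]
contact_force: [-6.5, 6.6, 2.6]
width: 47.7
grip_force: 30.0
```

Call:
send_rows(motion=[[-0.08,0,0,0],[-0.08,0,0,0],[0,0,0,0],[0,0,0,0]])

```text
time_s: 15.75
tool_pos: [546.8, 265.3, 78.8]
tcp_rot: [180.0, -0.2, 172.2]
contact_force: [-7.0, 6.7, 3.5]
width: 48.0
grip_force: 30.0
```

Call:
send_rows(motion=[[-0.08,0,0,0],[-0.08,0,0,0],[0,0,0,0],[0,0,0,0]])

```text
time_s: 16.15
tool_pos: [547.5, 265.2, 78.8]
tcp_rot: [180.0, -0.5, 172.2]
contact_force: [-14.9, 8.8, 10.5]
width: 48.1
grip_force: 30.0
```

It stopped against something at about the expected home. I push a little more, then release.

Call:
send_rows(motion=[[-0.08,0,0,0],[0,0,0,0],[0,0,0,0]])

```text
time_s: 16.45
tool_pos: [547.6, 265.1, 78.8]
tcp_rot: [-180.0, -0.7, 172.2]
contact_force: [-19.1, 10.9, 15.0]
width: 47.9
grip_force: 30.0
```

Call:
send_rows(motion=[[0,0,0,0],[0,0,0,0],[0,0,0,0],[0,0,0,0],[0,0,0,0]], jaw=-1)

```text
time_s: 16.95
tool_pos: [555.6, 263.3, 78.7]
tcp_rot: [180.0, 0.1, 172.2]
contact_force: [0.1, 0.4, -0.9]
width: 84.3
grip_force: 0.0
```

Call:
send_rows(motion=[[0,0,-0.4,0],[0,0,-0.8,0],[0,0,-0.8,0],[0,0,-0.8,0],[0.5,0,-0.8,0],[0.8,0,0,0],[0.8,0,0,0],[0.8,0,0,0],[0.5,0,0,0],[0,0,0,0],[0,0,0,0]])

```text
time_s: 18.05
tool_pos: [471.3, 275.3, 168.9]
tcp_rot: [180.0, 0.1, 172.2]
contact_force: [-0.0, 0.4, 0.4]
width: 88.2
grip_force: 0.0
```

```bash
python3 - <<'E'
from h import *
f=grab('scene'); pickle.dump(f,open('s5.pkl','wb'))
c=f['color'][:,:,::-1]; a=cv2.resize(c[100:220,270:430],None,fx=5,fy=5,interpolation=cv2.INTER_CUBIC); cv2.imwrite('pics/s5.png',a)
w=grab('wrist'); pickle.dump(w,open('w5.pkl','wb')); save(w,'pics/w5.png')
print(w['s']['tool_pos'])
redpts(w,100,460,80,330)
E
```

```text
[471.64933963 275.26518192 168.7933556 ]
red [ 138   80   77  113 3145] mean [404.6 196.9  23.9] min [363. 157.  15.] max [448. 285. 308.]
red [310 260  22  42 492] mean [538.3 301.3  36.3] min [398. 285.  33.] max [562. 309. 308.]
```

View pics/s5.png

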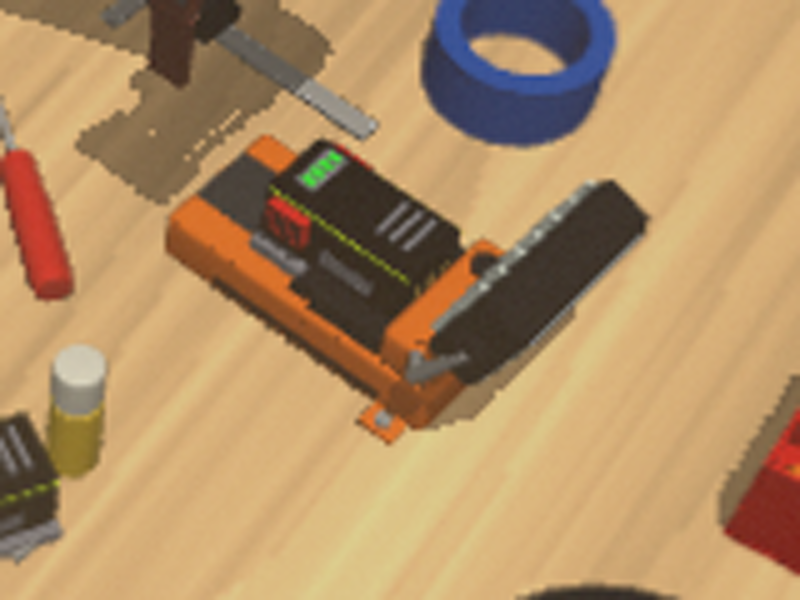

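The pack sits in the rails and its left button (290,222) has sprung out, but I can still see contacts at (430,280). I push it from behind with closed fingers to make sure it is home.

Call:
send_rows(motion=[[0,0,0.8,0],[0,0,0.8,0],[0,0,0.8,0],[0,0,0.7,0],[0,0,0.3,0],[-0.4,0,0,0],[-0.4,0,0,0],[-0.3,0,0,0],[-0.2,0,0,0],[0,0,0,0]], jaw=1)

```text
time_s: 19.15
tool_pos: [504.3, 270.7, 84.0]
tcp_rot: [180.0, 0.1, 172.2]
contact_force: [-0.4, -0.1, -0.3]
width: 11.2
grip_force: 0.0
```

Call:
send_rows(motion=[[-0.2,0,0,0],[-0.1,0,0,0],[0,0,0,0]])

```text
time_s: 19.45
tool_pos: [510.4, 269.7, 83.5]
tcp_rot: [180.0, 0.0, 172.2]
contact_force: [0.6, -0.1, 0.5]
width: 0.6
grip_force: 0.0
```

Call:
send_rows(motion=[[-0.1,0,0,0],[-0.1,0,0,0],[-0.1,0,0,0],[0,0,0,0]])

```text
time_s: 19.85
tool_pos: [516.5, 268.8, 83.3]
tcp_rot: [-180.0, -0.1, 172.2]
contact_force: [-4.1, 2.6, 3.5]
width: 0.5
grip_force: 2.1
```

Call:
send_rows(motion=[[-0.1,0,0,0],[-0.1,0,0,0],[0,0,0,0]])

```text
time_s: 20.15
tool_pos: [516.5, 268.5, 83.1]
tcp_rot: [-179.9, -0.6, 172.2]
contact_force: [-16.7, 5.4, 13.7]
width: 0.6
grip_force: 8.5
```

Call:
send_rows(motion=[[-0.1,0,0,0],[-0.1,0,0,0],[0,0,0,0]])

```text
time_s: 20.45
tool_pos: [516.7, 268.4, 83.0]
tcp_rot: [-179.9, -1.1, 172.1]
contact_force: [-28.3, 9.9, 24.2]
width: 0.3
grip_force: 14.8
```

Call:
send_rows(motion=[[0.4,0,0,0],[0.5,0,-0.4,0],[0.5,0,-0.8,0],[0.4,0,-0.8,0],[0,0,-0.8,0],[0,0,-0.8,0],[0,0,-0.5,0],[0,0,0,0]], jaw=-1)

```text
time_s: 21.25
tool_pos: [484.4, 273.9, 188.1]
tcp_rot: [179.9, 0.2, 172.2]
contact_force: [0.3, -0.4, -0.1]
width: 61.2
grip_force: 0.0
```

```bash
python3 - <<'E'
from h import *
f=grab('scene'); pickle.dump(f,open('s6.pkl','wb')); g=pickle.load(open('s5.pkl','rb')); s0=pickle.load(open('scene0.pkl','rb'))
def top(f,c):
    P=cloud(f); m=(np.linalg.norm(P[...,:2]-c,axis=-1)<60)&(P[...,2]>85)&(P[...,2]<99)
    q=P[m]; r=cv2.minAreaRect(q[:,:2].astype(np.float32)); print(len(q),np.round(r[0],1),np.round(r[1],1),round(r[2],1),np.median(q[:,2]))
    col=f['color'].astype(int); rd=(col[...,0]>130)&(col[...,1]<75)&(col[...,2]<70)&(np.linalg.norm(P[...,:2]-c,axis=-1)<80)&(P[...,2]>40)
    v,u=np.nonzero(rd); n,l,st,ce=cv2.connectedComponentsWithStats(rd.astype(np.uint8))
    for i in range(1,n):
        if st[i,4]>4: print('  red',st[i],P[l==i].mean(0).round(1),P[l==i].min(0).round(),P[l==i].max(0).round())
for x in(g,f): top(x,[575,261])
top(s0,[613,-270])
d=np.array([.991,-.136]); 
print(ctrl.get_state()['tool_pos'])
E
```

```text
491 [578.5 258.3] [52.8 98.7] 80.1 91.82631940831084
  red [324 139   8  10  23] [547.2 237.6  80.9] [533. 232.  68.] [558. 244.  88.]
495 [578.8 258.5] [ 50.3 100.7] 83.1 91.42631812511229
  red [324 140   8   6  19] [546.4 237.8  82.2] [534. 234.  78.] [558. 242.  85.]
1080 [ 617.8 -266.4] [107.7  56.6] 20.6 92.04260507056404
  red [220 285  11   4  17] [ 577.3 -252.6   83.5] [ 566. -257.   79.] [ 588. -248.   91.]
  red [210 309  13   5  37] [ 595.1 -305.5   82. ] [ 579. -311.   70.] [ 607. -299.   86.]
[483.62562399 273.57338346 186.77333335]
```

Call:
send_rows(motion=[[-0.3,-0.6,-0.6,0],[-0.4,-0.9,-0.7,0],[-0.4,-0.9,-0.7,0],[-0.3,-0.6,-0.3,0],[0,0,0,0],[0,0,0,0]])

```text
time_s: 21.9
tool_pos: [506.8, 194.3, 242.3]
tcp_rot: [-180.0, -0.1, 172.1]
contact_force: [-0.5, 0.2, -0.2]
width: 87.8
grip_force: 0.0
```

```bash
python3 - <<'E'
from h import *
w=grab('wrist'); pickle.dump(w,open('w6.pkl','wb')); save(w,'pics/w6.png')
rel(469.7,-19.5,120,-121.8)
E
```

```text
turn rows -9.6 (deg 66.0 )
units [ 8.06 -3.27  4.88] tcp [506.4 194.7 242.1] [-1.800e+02 -1.000e-01  1.722e+02] w 87.6
```

View pics/w6.png

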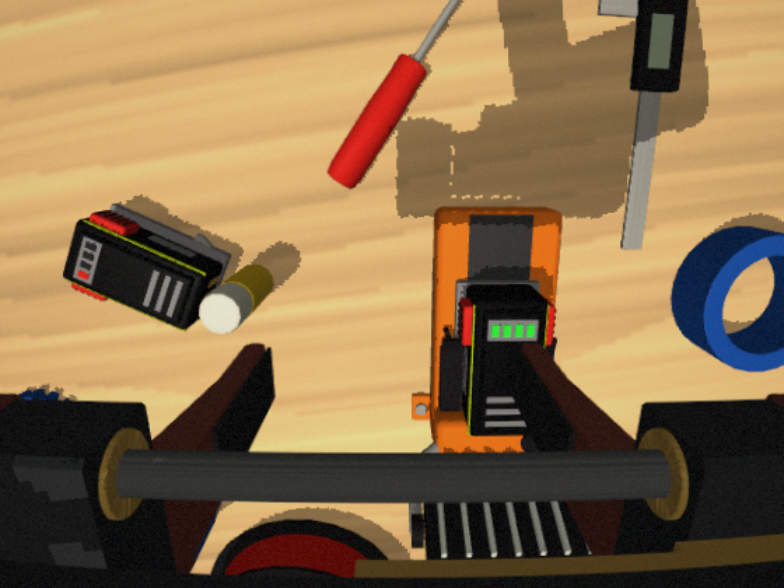

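Both buttons stand out evenly on the lamp, at (467,320) and (551,322). The flat pack at (150,260) has its contacts end by the glue stick.

Call:
send_rows(motion=[[0,0,0,-0.96],[0,0,0,-0.96],[0,0,0,-0.96],[0,0,0,-0.96],[0,0,0,-0.96],[0,0,0,-0.96],[0,0,0,-0.96],[0,0,0,-0.96],[0,0,0,-0.96],[0,0,0,-0.96],[0.7,-0.3,0,0],[0.9,-0.37,0,0],[0.9,-0.37,0,0],[0.9,-0.37,0,0],[0.9,-0.37,0,0],[0.9,-0.37,0,0],[0.9,-0.37,0,0],[0.9,-0.37,0,0],[0.7,-0.3,0,0],[0.3,-0.1,0,0]])

```text
time_s: 23.95
tool_pos: [471.1, -19.3, 242.5]
tcp_rot: [179.9, -0.0, -121.8]
contact_force: [0.6, 0.6, -0.4]
width: 88.2
grip_force: 0.0
```

Call:
send_rows(motion=[[0,0,0.5,0],[0,0,0.8,0],[0,0,0.8,0],[0,0,0.6,0],[0,0,0.3,0],[0,0,0,0],[0,0,0,0]])

```text
time_s: 24.65
tool_pos: [472.1, -18.5, 168.6]
tcp_rot: [-180.0, 0.0, -121.8]
contact_force: [-0.0, 0.1, 0.3]
width: 87.6
grip_force: 0.0
```

```bash
python3 - <<'E'
from h import *
f=pickle.load(open('w6.pkl','rb')); rect(f,35,170,140,240,48,64)
w=grab('wrist'); pickle.dump(w,open('w7.pkl','wb')); save(w,'pics/w7.png')
rect(w,190,370,100,315,48,64); redpts(w,170,400,100,320)
rel(469.7,-19.5,41,-121.8)
E
```

```text
rect 4345 z 54.6 c [485.4   7.3] [99.9 50.3] 57.0 [[437.1000061035156, -20.899999618530273], [479.29998779296875, -48.29999923706055], [533.7999877929688, 35.400001525878906], [491.6000061035156, 62.900001525878906]]
rect 6947 z 54.7 c [485.2   6.2] [99.3 49.2] 57.5 [[437.70001220703125, -22.5], [479.20001220703125, -48.900001525878906], [532.5999755859375, 34.79999923706055], [491.1000061035156, 61.20000076293945]]
red [246 193   7  33 160] mean [490.9 -36.6  44.9] min [484. -45.  43.] max [501. -24.  47.]
red [316 194   8  24 135] mean [443.6  -7.7  45. ] min [437. -16.  43.] max [451.   1.  47.]
turn rows 0.0 (deg -0.0 )
units [0.08 0.07 5.12] tcp [472.4 -18.7 168.9] [-180.     0.  -121.8] w 87.7
```

View pics/w7.png

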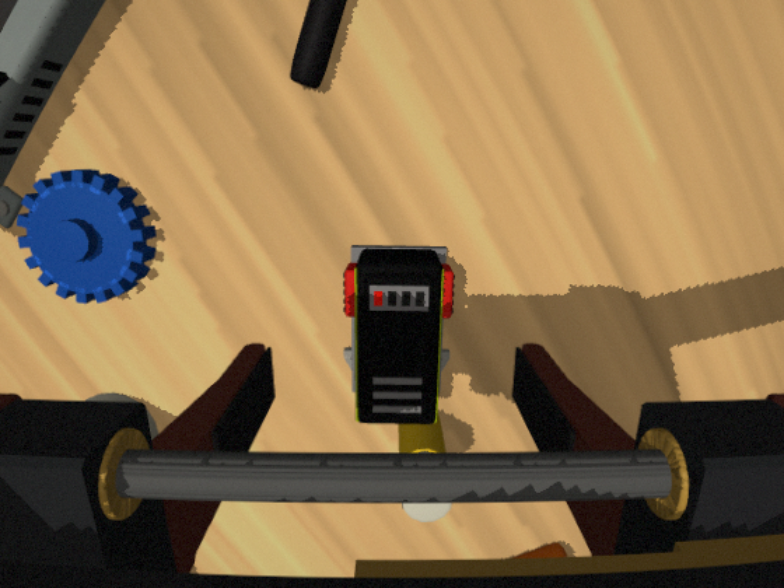

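The flat pack is centred in the jaws (buttons at (350,290) and (448,290)) and clear of the glue stick. I go down and grip.

Call:
send_rows(motion=[[0.05,0.07,0.4,0.06],[0.04,0,0.8,0.05],[0,0,0.9,0],[0,0,0.9,0],[0,0,0.9,0],[0,0,0.7,0],[0,0,0.3,0],[0,0,0,0],[0,0,0,0]])

```text
time_s: 25.6
tool_pos: [469.5, -20.1, 46.3]
tcp_rot: [-180.0, 0.0, -122.6]
contact_force: [1.0, 0.3, 0.7]
width: 87.9
grip_force: 0.0
```

```bash
python3 - <<'E'
from h import *
rel(469,-19,42,-122.6)
E
```

```text
turn rows 0.01 (deg -0.0 )
units [-0.02  0.04  0.17] tcp [469.5 -20.1  46.3] [-180.     0.  -122.6] w 87.9
```

Call:
send_rows(motion=[[0,0.02,0.15,0],[0,0,0,0]])

```text
time_s: 25.8
tool_pos: [469.0, -19.7, 42.6]
tcp_rot: [-179.9, 0.0, -122.6]
contact_force: [0.6, 0.1, 1.1]
width: 87.6
grip_force: 0.0
```

Call:
send_rows(motion=[[0,0,0,0],[0,0,0,0],[0,0,0,0],[0,0,0,0],[0,0,0,0],[0,0,0,0],[0,0,0,0],[0,0,0,0]], jaw=1)

```text
time_s: 26.6
tool_pos: [468.4, -19.7, 42.3]
tcp_rot: [180.0, -0.0, -122.5]
contact_force: [-1.8, 0.3, 5.4]
width: 47.9
grip_force: 30.0
```

Call:
send_rows(motion=[[0,0,-0.3,0],[0,0,-0.7,0],[0,0,-0.8,0],[0,0,-0.8,0],[0,0,-0.8,0],[0,0,-0.8,0],[0,0,-0.5,0],[0,0,-0.2,0],[0,0,0,0]])

```text
time_s: 27.5
tool_pos: [469.0, -19.8, 165.1]
tcp_rot: [-179.9, 0.0, -122.6]
contact_force: [0.5, 0.2, -3.7]
width: 47.9
grip_force: 30.0
```

```bash
python3 - <<'E'
from h import *
# charger home TCP was (584.3,-279.7) yaw -160.1; approach 76 mm back
y=np.radians(19.9); t=np.array([584.3,-279.7])-76*np.array([np.cos(y),np.sin(y)]); print(t)
rel(*t,140,-160.1)
E
```

```text
[ 512.83810235 -305.56884582]
turn rows 5.46 (deg -37.5 )
units [  2.24 -11.35   1.01] tcp [469.  -19.8 165.1] [-179.9    0.  -122.6] w 47.9
```

Call:
send_rows(motion=[[0,0,0,0.91],[0,0,0,0.91],[0,0,0,0.91],[0,0,0,0.91],[0,0,0,0.91],[0,0,0,0.91],[0.1,-0.5,0,0],[0.2,-0.9,0,0],[0.2,-0.9,0,0],[0.2,-0.9,0,0],[0.2,-0.9,0,0],[0.2,-0.9,0,0],[0.2,-0.9,0,0],[0.2,-0.9,0,0],[0.2,-0.9,0,0],[0.2,-0.9,0,0],[0.2,-0.9,0,0],[0.2,-0.9,0,0],[0.1,-0.6,0,0],[0,-0.3,0,0]])

```text
time_s: 29.5
tool_pos: [508.5, -307.6, 164.3]
tcp_rot: [-180.0, -0.0, -160.1]
contact_force: [-0.1, 0.4, -3.1]
width: 47.7
grip_force: 30.0
```

Call:
send_rows(motion=[[0,0,0.5,0],[0,0,0.5,0],[0,0,0,0],[0,0,0,0]])

```text
time_s: 29.9
tool_pos: [507.8, -304.3, 138.7]
tcp_rot: [179.9, -0.1, -160.0]
contact_force: [0.5, 0.0, -3.8]
width: 48.2
grip_force: 30.0
```

```bash
python3 - <<'E'
from h import *
rel(512.8,-305.6,83,-160.1)
E
```

```text
turn rows 0.01 (deg -0.1 )
units [-0.17 -0.12  2.23] tcp [ 507.8 -304.3  138.7] [ 1.799e+02 -1.000e-01 -1.600e+02] w 48.2
```

Call:
send_rows(motion=[[-0.1,-0.06,0.2,0],[-0.07,-0.06,0.5,0],[0,0,0.5,0],[0,0,0.5,0],[0,0,0.4,0],[0,0,0.13,0],[0,0,0,0],[0,0,0,0],[0,0,0,0]])

```text
time_s: 30.8
tool_pos: [513.9, -307.4, 84.5]
tcp_rot: [-179.9, 0.0, -160.1]
contact_force: [-0.8, 0.2, -3.7]
width: 47.7
grip_force: 30.0
```

```bash
python3 - <<'E'
from h import *
rel(512.8,-305.6,79,-160.1)
f=grab('scene'); c=f['color'][:,:,::-1]; cv2.imwrite('pics/s8.png',cv2.resize(c[240:380,140:330],None,fx=4,fy=4,interpolation=cv2.INTER_CUBIC))
E
```

```text
turn rows 0.0 (deg -0.0 )
units [0.02 0.08 0.22] tcp [ 513.9 -307.4   84.5] [-179.9    0.  -160.1] w 47.7
```

View pics/s8.png

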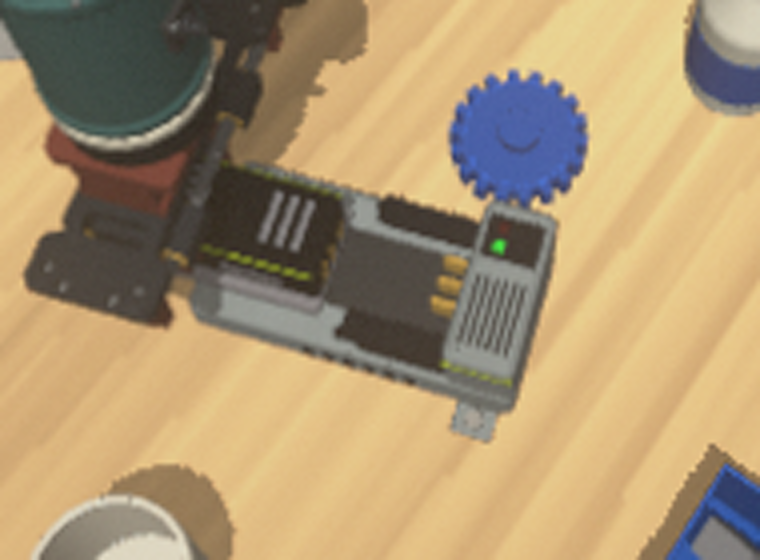

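The pack is over the charger's deck in line with the rails (front face at (335,250), rails at (340–480, 220–340)). I lower it and slide.

Call:
send_rows(motion=[[0.01,0.08,0.1,0],[0,0,0.1,0],[0,0,0,0],[-0.2,0,0,0],[-0.2,0,0,0],[-0.2,0,0,0],[-0.2,0,0,0],[-0.2,0,0,0],[0,0,0,0]])

```text
time_s: 31.75
tool_pos: [537.0, -296.6, 79.0]
tcp_rot: [-180.0, 0.0, -160.1]
contact_force: [0.4, -0.5, -3.3]
width: 47.9
grip_force: 30.0
```

Call:
send_rows(motion=[[-0.2,0,0,0],[-0.2,0,0,0],[-0.2,0,0,0],[-0.2,0,0,0],[-0.2,0,0,0],[0,0,0,0]])

```text
time_s: 32.35
tool_pos: [560.5, -288.1, 79.0]
tcp_rot: [-180.0, 0.0, -160.1]
contact_force: [0.1, -0.0, -3.6]
width: 47.9
grip_force: 30.0
```

Call:
send_rows(motion=[[-0.15,0,0.02,0],[-0.15,0,0,0],[-0.15,0,0,0],[-0.15,0,0,0],[-0.15,0,0,0],[-0.1,0,0,0],[-0.05,0,0,0],[0,0,0,0]])

```text
time_s: 33.15
tool_pos: [581.1, -280.5, 78.4]
tcp_rot: [-180.0, 0.0, -160.1]
contact_force: [-0.1, 0.5, -2.5]
width: 48.2
grip_force: 30.0
```

Call:
send_rows(motion=[[-0.08,0,0,0],[-0.08,0,0,0],[0,0,0,0],[0,0,0,0]])

```text
time_s: 33.55
tool_pos: [583.8, -279.4, 78.4]
tcp_rot: [180.0, -0.1, -160.1]
contact_force: [-4.1, -2.0, 0.7]
width: 47.8
grip_force: 30.0
```

Call:
send_rows(motion=[[-0.08,0,0,0],[-0.08,0,0,0],[0,0,0,0],[0,0,0,0]])

```text
time_s: 33.95
tool_pos: [584.1, -279.1, 78.4]
tcp_rot: [179.9, -0.4, -160.1]
contact_force: [-16.4, -5.8, 7.4]
width: 48.1
grip_force: 30.0
```

Call:
send_rows(motion=[[-0.08,0,0,0],[0,0,0,0]])

```text
time_s: 34.15
tool_pos: [584.4, -278.9, 78.4]
tcp_rot: [179.9, -0.6, -160.0]
contact_force: [-20.6, -9.1, 9.6]
width: 47.7
grip_force: 30.0
```

Call:
send_rows(motion=[[0.15,0,0,0],[0,0,0,0],[0,0,0,0],[0,0,0,0],[0,0,0,0],[0,0,0,0]], jaw=-1)

```text
time_s: 34.75
tool_pos: [587.4, -278.4, 78.6]
tcp_rot: [-180.0, 0.0, -160.1]
contact_force: [0.4, -0.6, 0.1]
width: 87.5
grip_force: 0.0
```

Call:
send_rows(motion=[[0,0,-0.4,0],[0,0,-0.8,0],[0,0,-0.8,0],[0.3,0,-0.6,0],[0.7,0,0,0],[0.8,0,0,0],[0.8,0,0,0],[0.3,0,0,0],[0,0,0,0]])

```text
time_s: 35.65
tool_pos: [516.6, -303.4, 143.0]
tcp_rot: [179.9, -0.1, -160.2]
contact_force: [0.1, -0.2, 0.7]
width: 87.7
grip_force: 0.0
```

Call:
send_rows(motion=[[0,0,0.5,0],[0,0,0.7,0],[0,0,0.7,0],[0,0,0.3,0],[0,0,0.1,0],[0,0,0,0],[0,0,0,0]], jaw=1)

```text
time_s: 36.35
tool_pos: [519.1, -303.4, 86.4]
tcp_rot: [-179.9, 0.0, -160.1]
contact_force: [-0.2, -0.1, 0.5]
width: 34.8
grip_force: 0.0
```

```bash
python3 - <<'E'
from h import *
rel(556.6,-290.2,83,-160.1)
E
```

```text
turn rows 0.0 (deg -0.0 )
units [-1.59 -0.01  0.14] tcp [ 519.1 -303.4   86.4] [-179.9    0.  -160.1] w 34.8
```

Call:
send_rows(motion=[[0,0,0.14,0],[0,0,0,0],[0,0,0,0],[-0.3,0,0,0],[-0.3,0,0,0],[-0.3,0,0,0],[-0.2,0,0,0],[-0.2,0,0,0],[-0.1,0,0,0],[-0.1,0,0,0],[0,0,0,0]])

```text
time_s: 37.45
tool_pos: [553.9, -290.4, 82.4]
tcp_rot: [-180.0, -0.0, -160.1]
contact_force: [0.1, 0.5, -0.2]
width: 0.1
grip_force: 0.0
```

Call:
send_rows(motion=[[-0.1,0,0,0],[-0.1,0,0,0],[-0.1,0,0,0],[0,0,0,0]])

```text
time_s: 37.85
tool_pos: [556.2, -289.3, 82.4]
tcp_rot: [179.9, -0.5, -160.0]
contact_force: [-15.0, -7.5, 7.9]
width: 0.5
grip_force: 8.3
```

Call:
send_rows(motion=[[-0.1,0,0,0],[-0.08,0,0,0],[0,0,0,0]])

```text
time_s: 38.15
tool_pos: [556.3, -289.2, 82.5]
tcp_rot: [179.9, -0.9, -160.0]
contact_force: [-27.4, -15.1, 15.4]
width: 0.3
grip_force: 15.5
```

Call:
send_rows(motion=[[0.4,0,0,0],[0.5,0,-0.4,0],[0.5,0,-0.8,0],[0.4,0,-0.8,0],[0,0.6,-0.8,0],[0,0.8,-0.8,0],[0,0.8,-0.8,0],[-0.4,0.8,-0.8,0],[-0.4,0.3,-0.5,0],[0,0,0,0],[0,0,0,0]], jaw=-1)

```text
time_s: 39.25
tool_pos: [513.9, -217.7, 224.9]
tcp_rot: [-179.9, 0.0, -160.0]
contact_force: [0.3, 0.1, -0.2]
width: 84.7
grip_force: 0.0
```

```bash
python3 - <<'E'
from h import *
w=grab('wrist'); t=grab('scene')
a=w['color'][:,:,::-1]; b=t['color'][:,:,::-1]
cv2.imwrite('pics/end.png',np.hstack([cv2.resize(a,(400,300)),cv2.resize(b,(400,300))]))
P=cloud(t); pass
def rc(f,c):
    P=cloud(f); m=(np.linalg.norm(P[...,:2]-c,axis=-1)<62)&(P[...,2]>84)&(P[...,2]<100)
    n,l,st,_=cv2.connectedComponentsWithStats(m.astype(np.uint8)); q=P[l==1+st[1:,4].argmax()]
    r=cv2.minAreaRect(q[:,:2].astype(np.float32)); print(len(q),np.round(r[0],1),np.round(r[1],1),round(r[2],1))
rc(w,[613,-270]); rc(t,[577,260]); rc(t,[613,-270]); redpts(w,100,300,100,320)
print(ctrl.get_state()['tool_pos'],ctrl.get_state()['time_s'])
E
```

```text
2459 [ 607.1 -271. ] [85.6 49.2] 20.8
507 [578.3 259.1] [ 53.4 100.2] 81.9
1147 [ 618.9 -266.9] [109.9  60.6] 19.8
red [216 241   8  29 162] mean [ 572.6 -253.4   86.1] min [ 444. -260.   79.] max [ 588. -244.  364.]
red [155 240   7  29 111] mean [ 595.  -305.7   80.3] min [ 582. -311.   50.] max [ 624. -300.   83.]
[ 513.07811763 -217.74818491  223.91480616] 39.35
```

View pics/end.png

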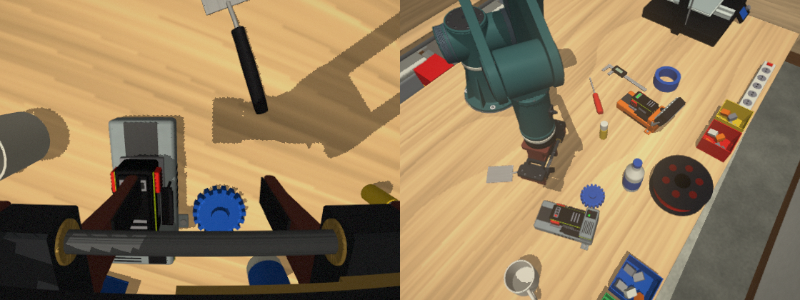

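The flat pack on the charger shows its buttons where the charged pack's were at the start. The charged pack is on the lamp, and the bystanders are where they were.

```bash
python3 -c "
from bench import ctrl
print(ctrl.close_job())"
```

```text
the job is handed in; nothing more can be done
None
```

The job is handed in at about 39 s: the charged pack is on the lamp and the flat pack on the charger, both pushed firmly against the end stops with all four buttons seen sprung back out, and nothing else on the bench was moved.

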